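# Lengthen a drip-stand pole by one hole

### The arm

A 6-joint arm with a two-finger parallel gripper is mounted at the origin on the work surface. World frame = base frame: x ahead of the robot, y to its left, z up, the work surface at z = 0. Lengths are in m, angles in rad, forces in N, time in s.
With the tool pointing down it reaches from about 0.2 to 0.875 m from the base axis. Payload 3.4 kg.
Tool frame: the origin (TCP) lies midway between the tips of the shut fingers; the grasp point (between the pads) lies 19 mm behind it; x points along the fingers, y is the direction in which the jaws open and shut, and the axes are right-handed (so a half turn about x gives the same grasp; the last joint's range is limited). The gripper opens to 94 mm and grips with 3 to 60 N. Pads are 16 mm wide; open, the fingers measure 119 mm over their backs; the gripper's body (75 mm by 177 mm) begins 78 mm behind the grasp point.
Start: joints at [-1.373, 0.276, 1.505, -0, 1.361, -0.121], TCP at [0.18, -0.546, 0.205] pointing down, gripper open.
Joint ranges: [-2.89, 2.89], [-0.75, 2.08], [0.22, 2.7], [-1.18, 4.32], [0.11, 2.71], [-2.7, 2.7]. Speed limits (rad/s): [2.57, 2.57, 3.14, 3.14, 3.14, 3.14].

### API

Orientations are given as a unit quaternion [x, y, z, w].
In Python, from station import robot gives the robot as it stands. Calls block until the motion is done:
- robot.move_to(position, orientation): joint-space move of the TCP to a pose.
- robot.servo_line(position, v=0.15, attitude=None): straight line of the TCP; attitude=None keeps the orientation; v is the mean speed in m/s.
- robot.move_joints(angles): joint-space move.
- robot.let_go() and robot.grasp(effort=None): open the fingers fully, or close them until they stop; effort is the grip in N (None keeps the last).
- robot.hold(seconds).
- robot.inverse_kinematics(position, orientation): joint angles nearest the present ones, or None.
- robot.capture(name): name is "side" or "top"; returns the picture (420x560x3 uint8, blue, green, red); there is no depth.
- robot.camera_info(name): a dict with "intrinsics" (3x3 intrinsics, pixels), "dist" ([k1, k2, p1, p2, k3] as OpenCV has them; the pictures are not rectified), "rvec" (rotation vector, rad) and "tvec" (3), from world to camera coordinates, as OpenCV has them. Camera axes: x right, y down, z forward; pixel columns grow to the right and rows downward; lengths in m; the calibration is good to about 2 mm. A picture is of the moment at which its call begins. camera_info takes no time and is no camera call.
A pose or a line that the arm cannot do raises robot.MotionError and nothing moves.
- robot.close_job(): hands the job in, once; it reports no verdict.
Trained networks look in the newest picture that a camera, given by its name, has taken for a name from the list of things; names that differ only in an ending like _2 or _b are one class to them, and where a whole thing is asked for, a point or a joint stands for the part that bears it (a point fixed in the world has none). Each returns a list of dicts, best first, with "conf" (0 to 1); they miss things now and then, are a little off and sometimes report something else, mostly with a low value. They report only what shows in the picture. A call takes as long as a camera call.
- robot.cut_out(label, camera): "pixels" (420x560 bool, what is visible of it) and "location" ([column, row] in pixels, amid what is visible of it).
Readings, each from a call of its own:
- robot.current_t(): time.
- robot.current_qpos(): joint angles.
- robot.current_dq(): joint speeds.
- robot.current_joint_torque(): joint torques, N m.
- robot.current_ee_pos(): TCP position.
- robot.current_tcp_rot(): TCP orientation.
- robot.current_ft_force(): force on the tool from outside, world axes, zero at the start.
- robot.current_moment(): the same for the moment, N m.
- robot.current_width(): finger opening in m.
Only numpy, scipy, OpenCV 4.12 (cv2) and the standard library are available. Lean on these libraries where they do the work, as an engineer would, in place of code of your own. Each camera call takes 0.05 s, during which the arm holds its last target. There are 200 camera calls.

### The job

Lengthen the drip-stand pole lying in the cradle by one hole: pinch its two spring buttons flush at the same time, slide the outer sleeve outward (hook end away from the clamp) until the buttons snap out in the very next hole, then let go. Feel for the click and stop there: do not strain the buttons, do not crush the thin sleeve, and leave the other things on the table alone.

Things in the scene. Friction and masses are not known exactly. Their poses are not given: they have to be found in the camera images.
- buttons (a point): Point on the pole's axis midway between its two snap buttons, 85 mm above the table; fixed. x = along the pole, the way the sleeve slides out to lengthen it (towards the hooks); y = across, through both buttons; z up. The buttons are 12 mm steel domes on the two side faces, pointing level to +y and -y; 40 mm across both tips. They stay here: only the sleeve slides.
- pole: Plywood cradle board, 440 x 170 x 12 mm, fixed to the table, origin on the table under buttons, same axes. A square drip-stand pole lies level in it. A wood block with black strap, 110 mm tall, clamps the pole's 24 mm steel inner tube at x = -215 to -175 mm; a wood rest under the sleeve, 86 mm tall, 60 mm wide, at x = 110 to 140 mm. Between them the pole is 58 mm clear of the board.
- sleeve (a joint): How far the sleeve has slid out, m: 0 at the start, growing along x of buttons. Drag about 5 N. Locked (1 mm play) while the buttons stick out. With both pressed flush, an axial push of 12 to 22 N wedges their domes under the wall and it slides, the grip staying on the sleeve over the old hole; at the next hole they snap out by themselves and it stops dead.
- sleeve_hole (a point): Centre of the sleeve where the buttons stick out at the start; slides with it. The sleeve is a thin-walled aluminium square tube, 30 x 30 mm outside, x = -130 to 160 mm from here, 14 mm holes in both sides. A grip of 25 to 35 N presses the buttons and drags it; over about 45 N dents it. A button is strained if the sleeve's edge bears on it with over 12 N.
- sleeve_rear (a point): Centre of the sleeve's rear end, a black collar 34 mm square, 130 mm behind sleeve_hole, sliding with it. Two more pairs of holes lie between: the next one, hand drilled, is 35 to 55 mm behind the first (it differs from pole to pole and is not measured), the last 40 mm behind that.
- button_l (a joint): How far the button on the +y side is pressed in, m: 0 = fully out (dome sticks 5 mm out of the sleeve's side), 0.005 = flush with the sleeve, 0.007 = tucked under its 2 mm wall. Spring 1.3 N at 0, 2.5 N flush.
- button_r (a joint): The same for the button on the -y side.
- sleeve_head (a point): Centre of the black head (30 x 36 x 36 mm) at the sleeve's outer end, carrying two 8 mm steel hooks that reach 82 mm to either side and 32 mm up; it travels with the sleeve, at first 173 mm along x from buttons.
- tape: Bystander: roll of white tape lying flat on the cradle board beside the clamp, 68 mm across, 19 mm high. Origin under its centre.
- syringe: Bystander: white syringe of 16 mm diameter lying on the cradle board, about 120 mm long. Origin under its middle.
- bottle: Bystander: orange bottle, 68 mm across, 140 mm high. Origin under its centre.
- bowl: Bystander: steel bowl, 140 mm across, 50 mm high. Origin under its centre.
- jar: Bystander: white jar, 56 mm across, 70 mm high. Origin under its centre.
- carton: Bystander: blue box 120 x 60 x 40 mm. Origin under its centre.
- spatula: Bystander: steel spatula lying flat, 170 mm long.

How it is judged:
By the outcome, as a careful person would: the job done as asked, in the order asked, and still so for the second after the job is handed in, with the robot touching nothing.
It also fails if it takes over 40 s, if anything falls off the work surface, if the arm or the gripper's body presses on something with over 40 N, if the wrist force passes 120 N, or if a joint passes its speed limit or range.

## Working session

There is one attempt and no reset: what is moved stays moved. The work goes in short steps, each a Python script; the robot and the scene stay as the last script left them, time stands still between calls to the robot, and variables do not carry over. Pictures are saved under pics/ and viewed, about 8 in all and at most 12, crops included, and the job is handed in when it is done.

```bash
mkdir -p pics; ls
cat > h.py <<'E'
import numpy as np, cv2
from station import robot
def cam(n):
    c=robot.camera_info(n); return [np.array(c[k],float) for k in("intrinsics","dist","rvec","tvec")]
def ray(n,px):
    K,d,r,t=cam(n); u=cv2.undistortPoints(np.array([[px]],float),K,d)[0,0]
    R=cv2.Rodrigues(r)[0]; return -R.T@t.ravel(), R.T@np.array([u[0],u[1],1])
def at_z(n,px,z):
    o,v=ray(n,px); return o+v*(z-o[2])/v[2]
def proj(n,P):
    K,d,r,t=cam(n); return cv2.projectPoints(np.array(P,float).reshape(-1,1,3),r,t,K,d)[0][:,0]
E
python3 - <<'E'
from h import *
for n in("top","side"):
    cv2.imwrite(f"pics/{n}0.png",robot.capture(n)); print(n,"cam pos",ray(n,(280,210)))
    for l in("sleeve","sleeve_hole","sleeve_rear","sleeve_head","button_l","button_r","pole","tape","syringe"):
        print(l,[(round(d["conf"],2),np.round(d["location"]).tolist(),int(d["pixels"].sum())) for d in robot.cut_out(l,n)[:2]])
print(robot.current_t(),robot.current_tcp_rot())
E
```

```text
pics
top cam pos (array([0.33189058, 0.00732669, 1.5160414 ]), array([ 0.19333212, -0.01722711, -0.98102309]))
sleeve [(0.63, [290.0, 236.0], 1510), (0.18, [408.0, 217.0], 1634)]
sleeve_hole [(0.57, [290.0, 236.0], 1408)]
sleeve_rear [(0.57, [295.0, 238.0], 1349)]
sleeve_head []
button_l [(0.63, [296.0, 238.0], 1388)]
button_r [(0.63, [296.0, 238.0], 1388)]
pole [(0.69, [309.0, 251.0], 8140)]
tape [(0.53, [338.0, 242.0], 308)]
syringe [(0.66, [306.0, 277.0], 193), (0.4, [293.0, 238.0], 1484)]
side cam pos (array([ 0.34399163, -0.74979092,  0.83110036]), array([ 0.25507447,  0.70077773, -0.6662356 ]))
sleeve [(0.85, [250.0, 249.0], 1928)]
sleeve_hole [(0.71, [249.0, 250.0], 1879)]
sleeve_rear [(0.7, [250.0, 244.0], 1787)]
sleeve_head [(0.91, [250.0, 246.0], 1808)]
button_l []
button_r []
pole [(0.76, [245.0, 291.0], 10813)]
tape [(0.64, [251.0, 246.0], 1690), (0.61, [261.0, 308.0], 630)]
syringe [(0.61, [342.0, 375.0], 3964), (0.48, [221.0, 286.0], 212)]
1.0 [ 0.69815051  0.11218678 -0.69813405  0.11228907]
```

View pics/top0.png

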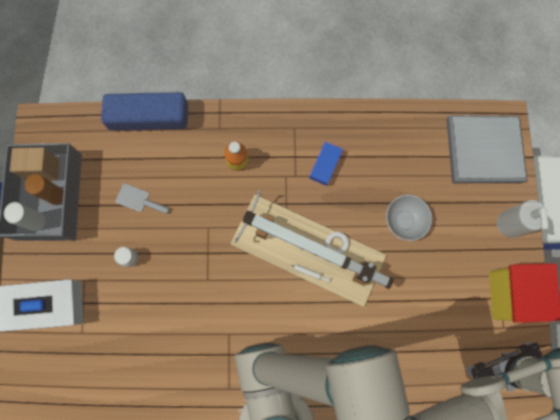

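View pics/side0.png

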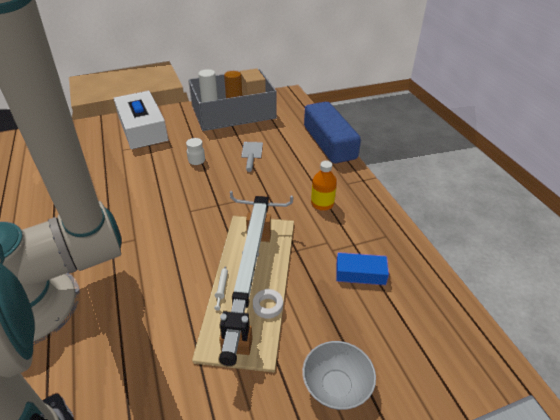

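Top view: sleeve runs from the head (~250,218) to the black collar (~347,263), clamp at (~368,272). Side view: head (~261,203), collar (~240,298), clamp (~235,325). I'll enlarge both for precise pixels.

Run:
```python
import cv2,numpy as np
t=cv2.imread("pics/top0.png")[185:305,225:400]; s=cv2.imread("pics/side0.png")[185:365,190:310]
t=cv2.resize(t,None,fx=3,fy=3,interpolation=cv2.INTER_CUBIC) # 525x360
s=cv2.resize(s,None,fx=3,fy=3,interpolation=cv2.INTER_CUBIC) # 360x540 
t=cv2.resize(t,None,fx=430/525,fy=430/525)
im=np.zeros((540,790,3),np.uint8); im[:t.shape[0],:430]=t; im[:,430:]=s
cv2.imwrite("pics/crop0.png",im)
```

```text
(no output)
```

View pics/crop0.png

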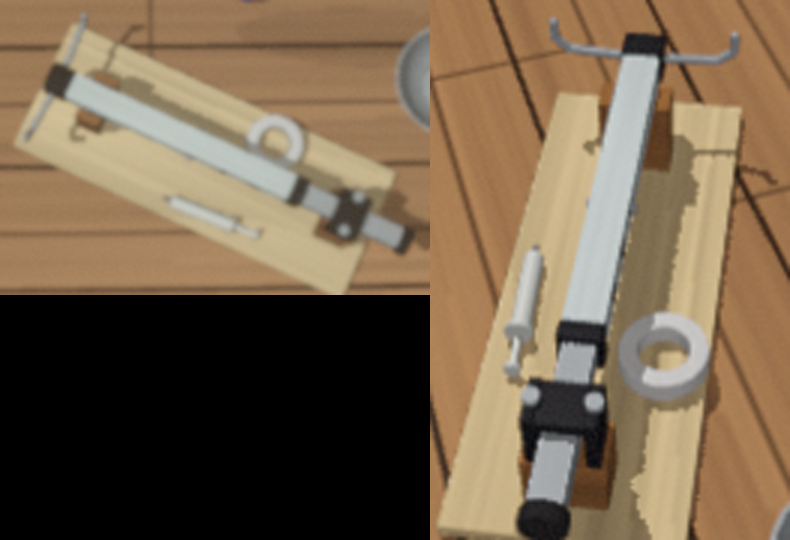

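```bash
cat > fit.py <<'E'
from h import *
from scipy.optimize import least_squares
T=lambda u,v:(225+u/2.457-.2,185+v/2.457-.2); S=lambda u,v:(190+(u-430)/3-.3,185+v/3-.3)
# pole-frame points (x,y,z,isboard)
obs=[("top",T(67,83),(.158,0,.1,0)),("top",T(293,188),(-.115,0,.1,2)),
("side",S(627,52),(.158,.015,.1,0)),("side",S(660,55),(.158,-.015,.1,0)),
("side",S(563,322),(-.115,.015,.1,2)),("side",S(604,326),(-.115,-.015,.1,2)),
("top",T(70,25),(.22,-.085,.012,1)),("top",T(15,145),(.22,.085,.012,1)),("top",T(395,178),(-.22,-.085,.012,1)),("top",T(345,295),(-.22,.085,.012,1)),
("side",S(560,93),(.22,.085,.012,1)),("side",S(742,106),(.22,-.085,.012,1)),("side",S(440,527),(-.22,.085,.012,1))]
def W(p,P):
    c,s=np.cos(p[2]),np.sin(p[2]); x=P[0]+(p[3] if P[3]==1 else p[4] if P[3]==2 else 0)
    return [p[0]+c*x-s*P[1],p[1]+s*x+c*P[1],P[2]]
def f(p): return np.concatenate([proj(n,W(p,P))[0]-px for n,px,P in obs])
c0=at_z("top",(300,240),.1)
r=least_squares(f,[c0[0],c0[1],1.2,0,0],loss="soft_l1")
if __name__=="__main__":
    print(r.x,np.degrees(r.x[2])); print(np.round(f(r.x).reshape(-1,2),1).tolist())
    for n in("top","side"):
        im=robot.capture(n)
        big=cv2.resize(im,None,fx=4,fy=4,interpolation=cv2.INTER_CUBIC)
        for P in [(0,.015,.085),(0,-.015,.085),(0,0,.1),(.11,0,.1),(-.13,.017,.102),(-.13,-.017,.102),(.188,0,.103),(-.175,0,.11),(-.215,0,.11)]:
            q=proj(n,W(r.x,P+(0,)))[0]*4+2; cv2.circle(big,tuple(np.round(q).astype(int).tolist()),2,(0,0,255),-1)
        big=big[196*4:290*4,232*4:378*4] if n=="top" else big[190*4:335*4,200*4:300*4]
        cv2.imwrite(f"pics/fit_{n}.png",big)
E
python3 fit.py
```

```text
[ 0.51835062 -0.08007895  1.1248371  -0.0246768  -0.01443979] 64.44841854285905
[[-0.0, 0.1], [0.1, -0.2], [-0.7, -0.0], [-0.0, -0.1], [0.0, 0.0], [0.7, 0.1], [0.8, -1.1], [-1.1, 0.1], [0.5, -3.0], [-1.3, 1.3], [-0.6, -0.2], [0.2, 0.3], [-0.5, 0.3]]
```

View pics/fit_side.png

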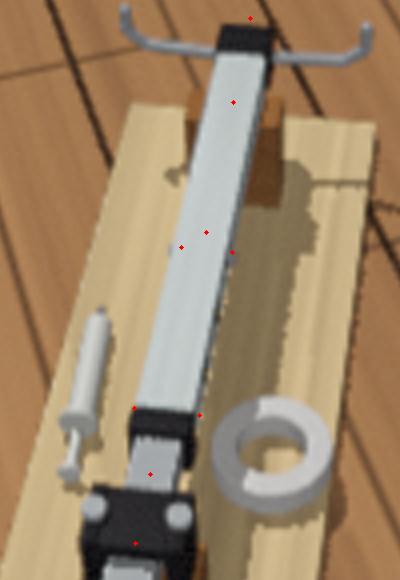

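View pics/fit_top.png

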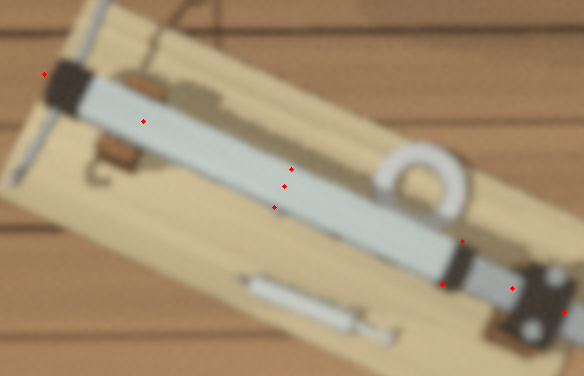

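The pole pose fits to within a few mm. The side view shows the left button bump at about (172,250) in the crop, roughly 3 px behind my prediction. I'll zoom in on the buttons to pin down x.

Run:
```python
from fit import *
out=[]
for n,h,w in(("top",22,32),("side",22,32)):
    ims=np.mean([robot.capture(n).astype(float) for _ in range(6)],0).astype(np.uint8)
    c=np.round(proj(n,W(r.x,(-.01,0,.09,0)))[0]).astype(int)
    u0,v0=c[0]-w//2,c[1]-h//2-0
    k=24; big=cv2.resize(ims[v0:v0+h,u0:u0+w],None,fx=k,fy=k,interpolation=cv2.INTER_CUBIC)
    for x in(-.02,-.01,0,.01):
        for y in(.02,-.02):
            q=(proj(n,W(r.x,(x,y,.085,0)))[0]-[u0,v0])*k+k/2
            cv2.circle(big,tuple(np.round(q).astype(int).tolist()),3,(0,0,255) if x else (0,255,0),-1)
    out.append(cv2.resize(big,None,fx=.56,fy=.56)); print(n,u0,v0,k*.56)
cv2.imwrite("pics/btn.png",np.vstack(out))
```

```text
top 289 233 13.440000000000001
side 234 243 13.440000000000001
```

View pics/btn.png

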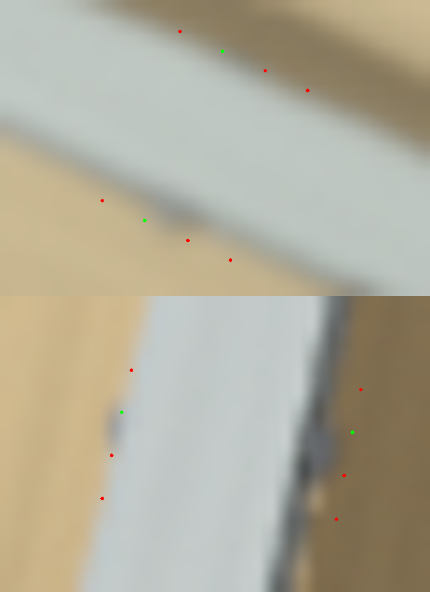

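The zoom shows the button bumps: top view at about (180,215) in the crop, side view at about (114,427) and (320,445). They sit about 6 mm behind the fitted origin, which the clamp and head cues also suggest. I'll shift x by -6 mm and go down over the buttons with the gripper open.

```bash
cat > g.py <<'E'
from h import *
from scipy.spatial.transform import Rotation as Ro
yaw=1.12484; ax=np.array([np.cos(yaw),np.sin(yaw),0]); ay=np.array([-ax[1],ax[0],0])
B=np.array([.51835,-.08008,0])-.006*ax
def quat(s):
    x=np.array([0,0,-1.]); y=s*ay; return Ro.from_matrix(np.c_[x,y,np.cross(x,y)]).as_quat()
def F(): 
    f=np.array(robot.current_ft_force()); return np.array([f@ax,f@ay,f[2]])
E
python3 - <<'E'
from g import *
best=None
for s in(1,-1):
    a=robot.inverse_kinematics((B+[0,0,.2]).tolist(),quat(s).tolist()); print(s,a)
    if a is not None:
        c=abs(a[5]); best=(c,s) if best is None or c<best[0] else best
s=best[1]; print(s,B)
robot.move_to((B+[0,0,.2]).tolist(),quat(s).tolist())
robot.servo_line((B+[0,0,.066]).tolist(),v=.1)
print(F(),robot.current_width(),robot.current_t(),np.array(robot.current_ee_pos())-B,robot.current_qpos())
out=[]
for n,h,w in(("top",60,70),("side",60,70)):
    im=robot.capture(n); c=np.round(proj(n,B+[0,0,.085])[0]).astype(int)
    out.append(cv2.resize(im[c[1]-h//2:c[1]+h//2,c[0]-w//2:c[0]+w//2],(400,343),interpolation=cv2.INTER_CUBIC))
cv2.imwrite("pics/pre.png",np.hstack(out))
E
```

```text
1 None
-1 [-2.97407074e-01  2.00571506e-01  1.62235571e+00 -4.44089210e-16
  1.31866544e+00  1.48549253e-01]
-1 [ 0.51576207 -0.08549319  0.        ]
[ 0.92804407 -0.2967071  -0.41343981] 0.09379239681713025 5.2417 [ 0.00050402 -0.00014568  0.06657567] [-2.97395045e-01  3.17105599e-01  1.82401431e+00  6.62477099e-06
  9.99176352e-01  1.48567060e-01]
```

View pics/pre.png

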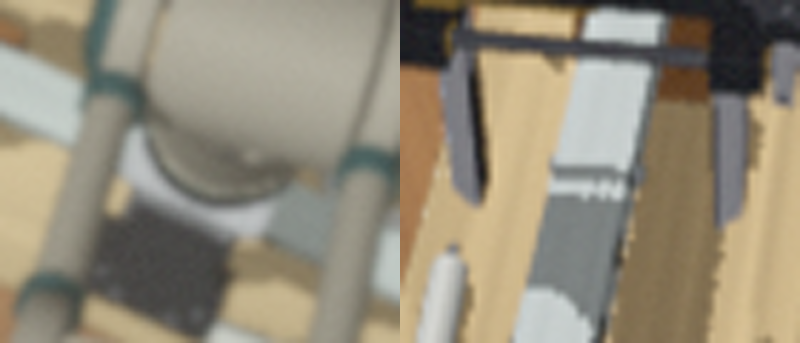

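The fingers straddle the pole evenly. I'll close lightly first and read the lateral force to centre.

Run:
```python
from g import *
f0=F(); robot.grasp(5); robot.hold(.2)
print(f0,robot.current_width(),F()-f0)
for i in range(3):
    f=F()-f0; 
    if abs(f[1])<1: break
    p=np.array(robot.current_ee_pos()); print("ee offset y",(p-B)@ay)
    break
print(robot.current_t(), robot.current_tcp_rot(),quat(-1),(np.array(robot.current_ee_pos())-B)@np.c_[ax,ay,[0,0,1]], robot.current_moment())
```

```text
[-0.72278872 -0.43856069  0.57808139] 0.02986597357863652 [1.35346464 1.73483453 0.38395437]
ee offset y 0.00026333497290071734
6.5417 [-0.59808963 -0.37718575  0.59830122 -0.3769023 ] [ 0.59818912  0.37705408 -0.59818912  0.37705408] [-1.74850479e-05  2.63334973e-04  6.59682143e-02] [ 0.07678698  0.0822968  -0.04067559]
```

Run:
```python
from g import *
robot.grasp(30); robot.hold(.1)
P0=np.array([*B[:2],.066])+.00026*ay
f0=F(); print("f0",f0,robot.current_width())
pos=lambda:(np.array(robot.current_ee_pos())-P0)@ax
d=0
while d<.012:
    d+=.0005; robot.servo_line((P0+d*ax).tolist(),v=.02)
    f=F()-f0; print(round(d*1e3,1),round(pos()*1e3,2),np.round(f,1),round(robot.current_width()*1e3,2),round(robot.current_t(),2))
    if -f[0]>24: break
    if d>.0045 and -f[0]<8: break
```

```text
f0 [0.50413896 1.81233623 0.99777621] 0.029963154841042526
0.5 -0.0 [-3.6 -1.1 -0.2] 29.67 7.11
1.0 0.03 [-6.1 -0.9 -0.3] 30.02 7.36
1.5 0.08 [-7.1 -1.3 -0.2] 29.56 7.61
2.0 0.15 [-8.5 -1.1  0.3] 30.34 7.86
2.5 0.52 [-8.1 -2.1 -0.5] 30.25 8.11
3.0 0.96 [-8.  -1.3  1.2] 29.58 8.36
3.5 1.52 [-7.9 -1.1 -0.5] 29.83 8.61
4.0 2.0 [-8.1 -1.3  0.4] 29.8 8.86
4.5 2.51 [-8.3 -0.7  0.5] 29.48 9.11
5.0 2.88 [-9.2 -1.6  0.3] 29.98 9.36
5.5 3.17 [-9.5 -1.5  0.5] 29.92 9.61
6.0 3.38 [-10.   -1.8   0.1] 29.62 9.86
6.5 3.49 [-10.9  -1.8   0.1] 29.58 10.11
7.0 3.57 [-12.1  -1.1  -0.4] 29.75 10.36
7.5 3.83 [-11.8  -1.8   0.2] 29.78 10.61
8.0 3.92 [-13.8  -1.2   0.1] 29.49 10.86
8.5 4.32 [-14.5  -0.6   1. ] 29.42 11.11
9.0 4.42 [-14.9  -1.3   1.7] 29.95 11.36
9.5 4.48 [-15.8  -1.3   0.3] 29.76 11.61
10.0 6.79 [-10.3  -1.   -0. ] 30.03 11.86
10.5 8.2 [-8.5 -1.5  1. ] 29.83 12.11
11.0 8.92 [-7.5 -1.1  0.9] 29.62 12.36
```

It broke free at about 16 N and is now sliding on drag alone (~8 N). The arm's compliance is about 3 N/mm, so I'll slide on in small steps and stop when the force rises.

Run:
```python
from g import *
P0=np.array([*B[:2],.066])+.00026*ay
f0=np.array([.504,1.812,.998])
pos=lambda:(np.array(robot.current_ee_pos())-P0)@ax
d=.011; last=pos()
robot.servo_line((P0+.031*ax).tolist(),v=.02); d=.031; base=-(F()-f0)[0]
print("base",base,pos(),robot.current_t()); last=pos(); fs=[base]
while d<.062 and robot.current_t()<34:
    d+=.0008; robot.servo_line((P0+d*ax).tolist(),v=.02)
    f=F()-f0; p=pos(); print(round(d*1e3,1),round(p*1e3,2),np.round(f[:2],1),round(robot.current_width()*1e3,2))
    if -f[0]>np.median(fs)+3.5: break
    fs.append(-f[0]); last=p
print(robot.current_t())
out=[]
for n,h,w in(("top",90,120),("side",150,120)):
    im=robot.capture(n); c=np.round(proj(n,B+[0,0,.085])[0]).astype(int)
    out.append(cv2.resize(im[c[1]-h//2:c[1]+h//2,c[0]-w//2:c[0]+w//2],(400,h*400//w),interpolation=cv2.INTER_CUBIC))
m=np.zeros((500,800,3),np.uint8); m[:300,:400]=out[0]; m[:,400:]=out[1]; cv2.imwrite("pics/post.png",m)
```

```text
base 7.921221119077455 0.029056411114100227 13.5083
31.8 29.89 [-7.7 -1.9] 29.94
32.6 30.66 [-7.4 -2. ] 29.45
33.4 31.52 [-7.3 -1.9] 29.48
34.2 32.3 [-6.8 -1.8] 29.85
35.0 33.06 [-7.3 -1.5] 29.67
35.8 33.94 [-7.9 -1.9] 29.68
36.6 34.73 [-7.7 -2.1] 29.62
37.4 35.51 [-6.4 -2.1] 30.01
38.2 36.65 [-6.  -1.3] 29.55
39.0 37.68 [-4.8 -2.1] 29.79
39.8 38.97 [-6.2 -1.9] 30.0
40.6 40.86 [-2.8 -1.5] 29.46
41.4 41.99 [-0.5 -1.4] 29.98
42.2 42.21 [-2.5 -2.7] 29.66
43.0 42.52 [-4.9 -3.2] 29.78
43.8 43.41 [-5.  -3.1] 29.65
44.6 44.25 [-4.3 -3.2] 29.56
45.4 44.62 [-6.6 -2.6] 29.69
46.2 44.72 [-7.9 -3.1] 29.99
47.0 44.76 [-10.6  -3.8] 29.95
18.5083
```

View pics/post.png

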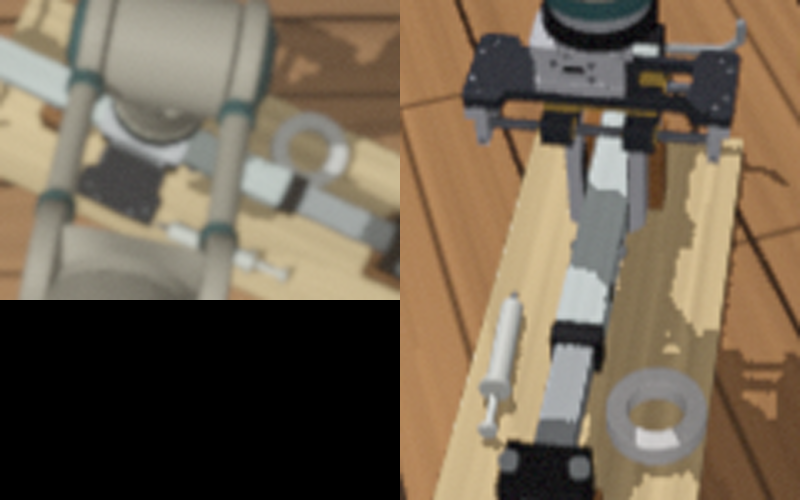

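The force dropped at about 41 mm as the domes entered the hole. It then rose to a dead stop at 44.7 mm, with about 5 N bearing on the buttons. The picture shows the sleeve out, with the collar well clear of the clamp. I'll relax the axial load, release and retreat.

Run:
```python
from g import *
P0=np.array([*B[:2],.066])+.00026*ay
f0=np.array([.504,1.812,.998])
pos=lambda:(np.array(robot.current_ee_pos())-P0)@ax
for d in(.0458,.0445):
    robot.servo_line((P0+d*ax).tolist(),v=.02); print(d,pos(),F()-f0)
robot.let_go(); robot.hold(.2); print(F(),robot.current_width(),pos())
robot.servo_line((P0+.0445*ax+[0,0,.2]).tolist(),v=.15)
robot.move_joints([-1.373,.276,1.505,0,1.361,-.121])
print(robot.current_t())
out=[]
for n,h,w in(("top",90,120),("side",150,120)):
    im=robot.capture(n); c=np.round(proj(n,B+[0,0,.085])[0]).astype(int)
    out.append(cv2.resize(im[c[1]-h//2:c[1]+h//2,c[0]-w//2:c[0]+w//2],(400,h*400//w),interpolation=cv2.INTER_CUBIC))
    k=16;q=np.round(proj(n,B+[0,0,.09])[0]).astype(int)
    if n=="top": z=cv2.resize(im[q[1]-6:q[1]+6,q[0]-12:q[0]+13],(400,192),interpolation=cv2.INTER_CUBIC)
    else: z2=cv2.resize(im[q[1]-9:q[1]+9,q[0]-10:q[0]+15],(400,288),interpolation=cv2.INTER_CUBIC)
m=np.zeros((600,800,3),np.uint8); m[:300,:400]=out[0]; m[:500,400:]=out[1]; m[300:588,:400]=z2; cv2.imwrite("pics/end.png",m)
```

```text
0.0458 0.04480834059743405 [-8.31786467 -3.32128784 -2.48703413]
0.0445 0.04474807220557361 [-2.82570532 -3.23837542 -3.00851103]
[-0.69467873 -0.33628639 -0.59053346] 0.09397429615743627 0.04450205946019762
24.0833
```

View pics/end.png

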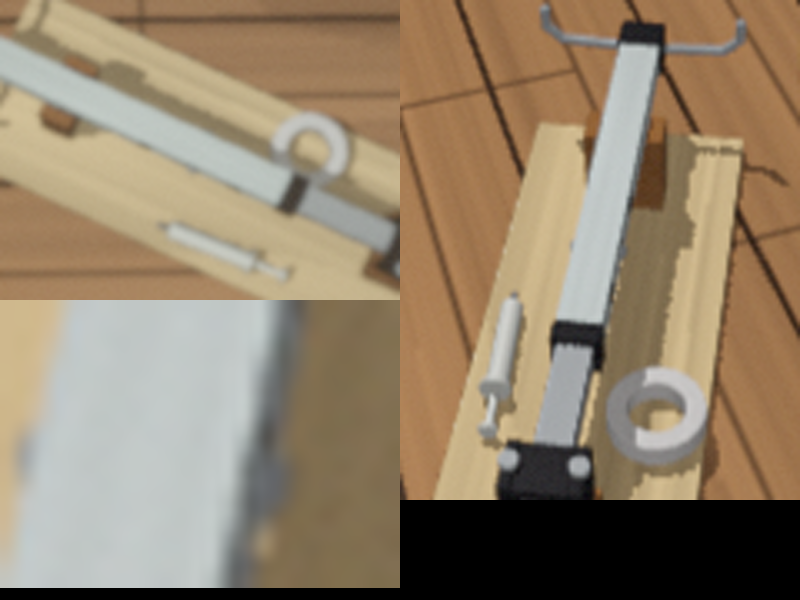

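The final picture shows both buttons sticking out again, at about (25,445) and (270,480) in the zoom. The sleeve is extended, and the tape and syringe haven't moved.

```bash
python3 -c "
from station import robot
robot.close_job()"
```

```text
the job is handed in; nothing more can be done
```

The pole is one hole longer and the job is handed in. I pinched both buttons flush with a 30 N grip, and they wedged under the wall at about 16 N of push. I slid the sleeve out about 44.7 mm in small force-checked steps until it stopped dead, within the 35–55 mm expected for the next hole. I then eased off the push, let go and moved the arm clear at 24 s.

**Forces:** The force dropped at about 41 mm as the domes entered the hole, then rose to 10.6 N at the stop. Less the stated 5 N drag, that is about 5–6 N on the buttons, under the 12 N limit.

**Final pictures:** Both buttons stick out again at their original spot, and the tape and syringe are where they were. I did not check the other bystanders in a last full picture.

**Disagreements:**
- **Pole fit:** my first fit of the pole was about 6 mm off along its length. I corrected it from the button bumps seen in the zoomed pictures.
- **Drag:** while sliding, the force read about 8 N against the stated 5 N.

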